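# Stack the stamping and label sets on their trays

## Task

Put the stamping and labelling things away in two neat stacks. In the middle of the rectangular tray lay the ink pad lengthwise along the tray, on it the bundle of tags lengthwise along the pad, and stand the stamp upright in the middle of the tags; in the middle of the round dish put the label roll, flat as it lies now, and lay the eraser flat across the centre of its top. Leave the tape measure where it is and let go of everything.

Things in the scene. Friction and masses are not known exactly. Their poses are not given: they have to be found in the camera images.
- tray: Shallow rectangular grey-painted metal desk tray, fixed, 118 (own x) x 142 (own y) mm, with a floor 5 mm thick and a rim 4 mm thick whose top is 10 mm above the table. Origin: centre of its underside, on the table; z up.
- dish: Shallow round terracotta dish, fixed, 128 mm across, floor 3 mm thick, rim 3 mm thick and 8 mm high; inside its floor is flat over about 108 mm. Origin: centre of its underside, on the table; z up.
- ink_pad: Closed dark flat tin ink pad, 60 (own x) x 94 (own y) x 16 mm high, flat top. Its origin is the centre of its underside, z up.
- tag_bundle: Bundle of brown card gift tags tied with thin twine, solid, 84 (own x) x 44 (own y) x 10 mm high (the twine stands 2 mm higher, but has no substance: things stand on the 10 mm face). Its origin is the centre of its underside, z up.
- stamp: Hand stamp, standing: a wooden foot 25 (own x) x 52 (own y) mm, 64 mm high in all; on its middle an upright round turned handle from 18 mm up to the top, thickest (24 mm across) 50 mm up, 11 mm across just above the foot. Its origin is the centre of its underside, z up.
- label_roll: Roll of blank pale labels lying flat on its side face, its hole upright: 67 mm across, 40 mm high, hole about 22 mm across. Its origin is the centre of its underside, z up.
- eraser: Eraser in a sleeve, lying flat, a block 21 (own x) x 55 (own y) x 12 mm high. Its origin is the centre of its underside, z up.
- tape_measure: Pocket tape measure lying on its side, 58 (own x) x 73 (own y) x 33 mm high; a bystander that must stay where it is. Its origin is the centre of its underside, z up.

How it is judged:
At the end, for the whole second after the job is handed in: Pad in tray and roll in dish within 15 mm of centre; tags on pad, stamp on tags, eraser on roll within 12 mm of centre; pad to tray and tags to pad within 15 degrees lengthwise; all at their resting heights (4 mm), tilted under 6 degrees, at rest, let go (horizontal distance between ink_pad and tray below 0.015 m and angle between the y axis of ink_pad and the y axis of tray, either way round below 0.26 rad and z of ink_pad in the frame of tray between 0.001 and 0.009 m and horizontal distance between tag_bundle and ink_pad below 0.012 m and angle between the x axis of tag_bundle and the y axis of ink_pad, either way round below 0.26 rad and z of tag_bundle in the frame of ink_pad between 0.012 and 0.02 m and horizontal distance between stamp and tag_bundle below 0.012 m and z of stamp in the frame of tag_bundle between 0.006 and 0.014 m and horizontal distance between label_roll and dish below 0.015 m and z of label_roll in the frame of dish between -0.001 and 0.007 m and horizontal distance between eraser and label_roll below 0.012 m and z of eraser in the frame of label_roll between 0.036 and 0.044 m and angle between each of ink_pad, tag_bundle, stamp, label_roll, eraser's own z axis and vertical below 0.1 rad and linear speed of each of ink_pad, tag_bundle, stamp, label_roll, eraser below 0.02 m/s and angular speed of each of ink_pad, tag_bundle, stamp, label_roll, eraser below 0.2 rad/s); the robot touches nothing.
It fails at once if the tape measure is moved more than 20 mm (distance of tape_measure from where it was at the start of the episode above 0.02 m).
It also fails if it takes over 144 s, if anything falls off the work surface, if the arm or the gripper's body presses on something with over 40 N, if the wrist force passes 120 N, or if a joint passes its speed limit or range.

## Robot

A 6-joint arm with a two-finger parallel gripper is mounted at the origin on the work surface; the furniture and walls round the work are solid. World frame = base frame: x ahead of the robot, y to its left, z up, the work surface at z = 0. Lengths are in m, angles in rad, forces in N, time in s.
With the tool pointing down it reaches from about 0.275 to 0.725 m from the base axis. Payload 15.9 kg.
Tool frame: the origin (TCP) lies midway between the tips of the shut fingers; the grasp point (between the pads) lies 19 mm behind it; z points along the fingers, y is the line along which they close (so a half turn about z gives the same grasp; the last joint's range is limited). The gripper opens to 85 mm and grips with 20 to 120 N. Pads are 22 mm wide; open, the fingers measure 114 mm over their backs; the gripper's body (76 mm by 85 mm) begins 54 mm behind the grasp point. The pads swing forward as they close: fully open they stand 13 mm farther back than shut.
Start: joints at [-1.125, 0.213, -0.034, 1.323, 0, 1.571], TCP at [0.216, -0.451, 0.231] pointing down, gripper open.
Joint ranges: [-2.98, 2.98], [-0.74, 1.72], [-1.14, 1.35], [-2.1, 2.04], [-1.57, 1.44], [-3.14, 3.14]. Speed limits (rad/s): [1.89, 1.89, 2.39, 2.57, 3.14, 3.14].

## Interface

Orientations are given as a rotation vector (axis times angle).
In Python, from rig import read_state, read_camera, sign_off, spot_in, outline_of gives the robot as it stands. The module is installed in compiled form; this text tells all that it offers.
- The arm moves only by the tool apply_moves, never from a script. Its argument "commands" is one flat list of numbers, 7 for each row, row after row: the gripper's target within -1 to 1 (fully open at 1, half-way at 0, shut at -1), then the shift along the tool's x, y, z in mm, then the turn, a rotation vector about the tool's x, y, z in degrees. In form: [jaw, dx, dy, dz, rx, ry, rz, jaw, dx, dy, dz, rx, ry, rz, ...]. A call has 1 to 12 rows; each row is the pose to reach, as a shift and turn from the pose commanded when the call began, along the tool's axes at that moment; what a row does not reach only later rows make up. A row lasts 1/10 s, in which the tool goes at most 50 mm and 8.59 degrees, less where a joint would pass 70% of its speed; a pose out of reach is approached as far as the arm can. A call with a gripper value outside its range is refused whole. The fingers move at their own pace and stop on an object; the grip force is fixed at half the most. Time passes only in rows, so rows that repeat a pose let the fingers close. It gives the time, the measured TCP pose, the force, the opening and the grip force at its end, in the units of the state.
- read_state(): the state, without advancing time (a new reading comes with each control period).
- read_camera(name): name is "scene" or "top"; returns a dict with "color" (400x640x3 uint8, blue, green, red), "depth" (400x640 float32, m along the optical axis (not along the pixel's ray), 0 where there is no reading), "fx", "fy", "cx", "cy" (pixels), "R" (3x3) and "t" (3): a world point X has camera coordinates R X + t. Camera axes: x right, y down, z forward; pixel columns grow to the right and rows downward; lengths in m; the calibration is good to about 2 mm. A picture is of the moment at which its call begins.
- sign_off(): hands the job in; it is judged then, once.
Trained networks look in a picture, given as the dict that the camera call returned (one of the last four; its "shot" number tells which), for a name from the list of things; names that differ only in an ending like _2 or _b are one class to them, and where a whole thing is asked for, a point or a joint stands for the part that bears it (a point fixed in the world has none). Each returns a list of dicts, best first, with "p" (0 to 1); they miss things now and then, are a little off and sometimes report something else, mostly with a low value. They report only what shows in the picture. A call takes as long as a camera call.
- spot_in(picture, query): "box" ([centre column, centre row, width, height] in pixels, round what is visible of it).
- outline_of(picture, query): "region" (400x640 bool, what is visible of it) and "box" ([centre column, centre row, width, height] in pixels, round what is visible of it).
The state is a dict: "time": time; "joints": joint angles; "joint_vel": joint speeds; "tau": joint torques, N m; "eef_pos": TCP position; "tool_rot": TCP orientation; "force": force on the tool from outside, world axes, zero at the start; "wrist_torque": the same for the moment, N m; "width": finger opening in m; "gripper_force": force on a finger pad.
Only numpy, scipy, OpenCV 4.12 (cv2) and the standard library are available. Lean on these libraries where they do the work, as an engineer would, in place of code of your own. Each camera call takes 0.05 s, during which the arm holds its last target. There are 200 camera calls.

## Working session

There is one attempt and no reset: what is moved stays moved. The work goes in short steps, Python scripts to look and compute and a tool call to move; the robot and the scene stay as the last step left them, time stands still between calls to the robot, and variables do not carry over. Pictures are saved under pics/ and viewed, at most 14 in all, crops included, and the job is handed in when it is done.

Besides the shell and the picture viewer there is one more tool, called after "Request:" as a command line: name --argument value ..., lists and objects as JSON in quotes. apply_moves: Moves the arm, as the interface text tells. Its arguments: {"type":"object","properties":{"commands":{"type":"array","items":{"type":"number"}}},"required":["commands"]}

```bash
mkdir -p pics; cat > h.py <<'E'
import numpy as np, cv2
from rig import *
from scipy.spatial.transform import Rotation as Ro
def pts(pic, mask=None):
    d=pic["depth"]; v,u=np.nonzero((d>0) if mask is None else (mask&(d>0)))
    z=d[v,u]; X=np.c_[(u-pic["cx"])/pic["fx"]*z,(v-pic["cy"])/pic["fy"]*z,z]
    return (X-pic["t"])@pic["R"]
def find(pic,name):
    r=outline_of(pic,name)
    return r
E
python3 - <<'E'
from h import *
s=read_state(); print({k:np.round(v,3) for k,v in s.items()})
for c in ["top","scene"]:
    p=read_camera(c); cv2.imwrite(f"pics/{c}0.png",p["color"])
    print(c,"cam at",np.round(-p["R"].T@p["t"],3))
    for n in "tray dish ink_pad tag_bundle stamp label_roll eraser tape_measure".split():
        for r in outline_of(p,n)[:2]:
            P=pts(p,r["region"]); 
            if len(P)<10: print(n,"few");continue
            zt=np.percentile(P[:,2],90); T=P[P[:,2]>zt-.006] if n not in("tray","dish") else P
            (cx,cy),(w,h),a=cv2.minAreaRect((T[:,:2]*1000).astype(np.float32))
            print(n,round(r["p"],2),np.round(r["box"]),len(P),"ztop",round(zt*1000),"rect",round(cx),round(cy),round(w),round(h),round(a))
E
```

```text
{'time': np.float64(0.0), 'joints': array([-1.125,  0.213, -0.035,  1.323,  0.   ,  1.571]), 'joint_vel': array([-0.001,  0.001,  0.001,  0.001,  0.001, -0.003]), 'tau': array([-5.0000e-03, -6.8616e+01,  4.8712e+01,  1.7000e-02, -0.0000e+00,
        0.0000e+00]), 'eef_pos': array([ 0.215, -0.451,  0.231]), 'tool_rot': array([-3.063, -0.694,  0.   ]), 'force': array([-0.422, -0.342, -0.07 ]), 'wrist_torque': array([ 0.034, -0.034,  0.032]), 'gripper_force': np.float64(0.0), 'width': np.float64(0.085)}
top cam at [ 0.335 -0.002  1.042]
tray 0.9 [177. 228.  60.  56.] 2867 ztop 9 rect 428 345 120 144 6
dish 0.84 [452. 217.  59.  59.] 2176 ztop 8 rect 447 -329 127 128 43
ink_pad 0.75 [314. 174.  41.  33.] 1003 ztop 19 rect 557 10 94 60 68
ink_pad 0.71 [380. 215.  28.  28.] 616 ztop 43 rect 446 -154 65 65 61
tag_bundle 0.87 [251. 172.  37.  38.] 704 ztop 13 rect 562 165 46 86 70
stamp 0.48 [376. 168.  24.  21.] 283 ztop 63 rect 564 -144 21 20 87
label_roll 0.95 [380. 216.  32.  29.] 674 ztop 43 rect 446 -155 65 66 42
eraser 0.45 [321. 225.  16.  23.] 206 ztop 14 rect 428 -5 21 54 63
tape_measure 0.87 [250. 221.  32.  27.] 587 ztop 33 rect 440 166 61 57 68
scene cam at [-0.063  0.485  0.955]
tray 0.87 [238. 291.  71.  64.] 2270 ztop 6 rect 425 346 122 142 6
dish 0.71 [386. 161.   8.  16.] 150 ztop 4 rect 490 -307 35 88 29
dish 0.54 [301. 196.  33.  26.] 488 ztop 16 rect 554 12 91 63 68
ink_pad 0.85 [304. 197.  34.  26.] 500 ztop 16 rect 553 11 95 62 66
tag_bundle 0.92 [262. 223.  23.  27.] 379 ztop 10 rect 560 165 45 88 70
stamp 0.65 [337. 167.  20.  19.] 211 ztop 58 rect 561 -144 18 21 66
label_roll 0.79 [366. 190.  24.  23.] 419 ztop 39 rect 443 -152 64 64 85
label_roll 0.6 [236. 293.  71.  66.] 2314 ztop 7 rect 427 346 123 143 6
eraser 0.59 [334. 221.  14.  19.] 98 ztop 11 rect 424 -3 20 53 64
tape_measure 0.98 [289. 250.  27.  25.] 471 ztop 30 rect 437 169 61 56 72
```

```bash
python3 - <<'E'
import cv2
a=cv2.imread("pics/top0.png")[120:290,120:500]
cv2.imwrite("pics/topc.png",cv2.resize(a,None,fx=2.1,fy=2.1,interpolation=cv2.INTER_CUBIC))
E
```

```text
(no output)
```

View pics/topc.png

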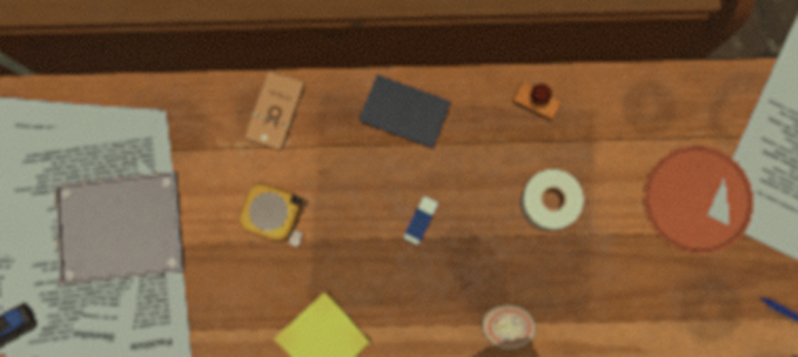

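View pics/scene0.png

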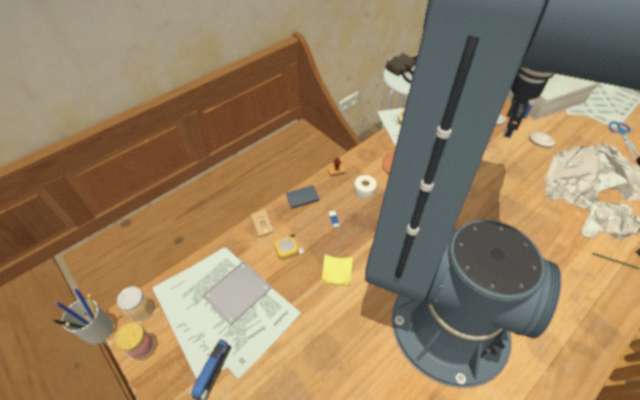

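The networks agree with the picture: tags (272,110), pad (405,110), stamp (537,100), tape (272,212), eraser (420,220), roll (553,198), tray (120,228) and dish (698,198) in the crop. Next I get the stamp foot's yaw, check obstacle heights ahead, and write a planner helper.

```bash
cat >> h.py <<'E'
def plan(*targets):
    """targets: (x,y,z mm, yaw deg of tool y axis mod 180 or None). Prints tool-frame shift(mm)/turn(deg) from the present pose."""
    s=read_state(); R0=Ro.from_rotvec(s["tool_rot"]); p0=s["eef_pos"]
    y0=R0.as_matrix()[:,1]; yaw0=np.degrees(np.arctan2(y0[1],y0[0])); q=s["joints"]
    print("t",round(float(s["time"]),1),"tcp",np.round(p0*1000,1),"yaw",round(yaw0,1),"q",np.round(q,2),"w",round(float(s["width"])*1000,1))
    for x,y,z,yaw in targets:
        out=[]
        for k in (0,180):
            w=yaw0 if yaw is None else yaw+k
            c,sn=np.cos(np.radians(w)),np.sin(np.radians(w))
            Y=np.array([c,sn,0]);Z=np.array([0,0,-1.]);X=np.cross(Y,Z)
            rv=(R0.inv()*Ro.from_matrix(np.c_[X,Y,Z])).as_rotvec(degrees=True)
            dq1=np.degrees(np.arctan2(y,x)-np.arctan2(p0[1],p0[0]))
            q6=q[5]+np.radians(rv[2]+dq1)
            q6=q6
            out.append((abs(q6),rv,q6))
            if yaw is None: break
        d=R0.inv().apply(np.array([x,y,z])/1000-p0)*1000
        for _,rv,q6 in out: print((x,y,z,yaw),"->",np.round(d,1),np.round(rv,1),"q6",round(q6,2))
E
python3 - <<'E'
from h import *
for c in ["top","scene"]:
    p=read_camera(c); P=pts(p)*1000
    m=(abs(P[:,0]-563)<45)&(abs(P[:,1]+144)<45)&(P[:,2]>9)&(P[:,2]<27)
    (r)=cv2.minAreaRect(P[m][:,:2].astype(np.float32)); print(c,m.sum(),np.round(r[0]),np.round(r[1]),r[2])
    for x in range(600,900,40):
        m=(abs(P[:,0]-x)<20)&(abs(P[:,1])<350); 
        if m.sum(): print(x,np.round(np.percentile(P[m,2],[5,50,99])))
    T=P[(P[:,2]>150)&(P[:,0]>300)&(P[:,0]<700)&(abs(P[:,1])<450)]
    if len(T):print("high",len(T),T.min(0),T.max(0))
plan((555,10,150,158))
E
```

```text
top 166 [ 564. -144.] [51. 24.] 61.758426666259766
600 [-3.  0. 18.]
760 [-598. -464. -352.]
800 [-358. -327. -319.]
840 [-330. -325. -318.]
880 [-330. -325. -319.]
scene 94 [ 561. -143.] [53. 25.] 64.54087829589844
600 [-6. -3. 14.]
840 [-333. -328. -320.]
880 [-333. -329. -321.]
t 1.0 tcp [ 215.6 -451.1  231.3] yaw -64.5 q [-1.12  0.21 -0.03  1.32  0.    1.57] w 85.5
(555, 10, 150, 158) -> [ 505.1 -269.7   81.3] [ -0.   -0.  137.5] q6 5.11
(555, 10, 150, 158) -> [ 505.1 -269.7   81.3] [  0.   -0.  -42.5] q6 1.97
```

Request:
apply_moves --commands '[1,505,-270,20,0,0,-42.5,1,505,-270,20,0,0,-42.5,1,505,-270,20,0,0,-42.5,1,505,-270,20,0,0,-42.5,1,505,-270,20,0,0,-42.5,1,505,-270,20,0,0,-42.5,1,505,-270,20,0,0,-42.5,1,505,-270,20,0,0,-42.5,1,505,-270,20,0,0,-42.5,1,505,-270,80,0,0,-42.5,1,505,-270,120,0,0,-42.5,1,505,-270,150,0,0,-42.5]'

```text
time: 2.2
eef_pos: [0.5458, -0.0026, 0.113]
tool_rot: [2.601, 1.759, 0.004]
force: [1.1, -0.0, -0.1]
width: 0.085
gripper_force: 0.0
```

```bash
python3 -c "
from h import *
plan((555,10,-3,158))"
```

```text
t 2.2 tcp [545.8  -2.6 113. ] yaw -21.9 q [-0.    0.35 -0.15  1.07  0.    1.95] w 85.0
(555, 10, -3, 158) -> [ 15.    3.6 116. ] [ 1.000e-01  2.000e-01 -1.799e+02] q6 -1.17
(555, 10, -3, 158) -> [ 15.    3.6 116. ] [ 0.1 -0.1  0.1] q6 1.97
```

Request:
apply_moves --commands '[1,0,0,0,0,0,0,1,0,0,0,0,0,0,1,0,0,0,0,0,0]'

```text
time: 2.5
eef_pos: [0.5442, -0.0054, 0.1148]
tool_rot: [2.603, 1.756, 0.002]
force: [0.3, -0.9, 0.1]
width: 0.0858
gripper_force: 0.0
```

```bash
python3 -c "
from h import *
plan((555,10,-3,158))"
```

```text
t 2.5 tcp [544.2  -5.4 114.8] yaw -22.0 q [-0.01  0.35 -0.15  1.07 -0.    1.94] w 85.8
(555, 10, -3, 158) -> [ 18.3   4.  117.8] [   0.     0.2 -180. ] q6 -1.17
(555, 10, -3, 158) -> [ 18.3   4.  117.8] [ 0.1 -0.   0. ] q6 1.97
```

Request:
apply_moves --commands '[1,18,4,40,0,0,0,1,18,4,80,0,0,0,1,18,4,105,0,0,0,1,18,4,118,0,0,0,1,18,4,118,0,0,0,0,18,4,118,0,0,0,0,18,4,118,0,0,0,0,18,4,118,0,0,0,0,18,4,118,0,0,0,0,18,4,118,0,0,0,0,18,4,118,0,0,0,0,18,4,118,0,0,0]'

```text
time: 3.7
eef_pos: [0.5556, 0.0102, -0.0025]
tool_rot: [2.602, 1.756, 0.004]
force: [-2.8, -1.8, 11.5]
width: 0.0585
gripper_force: 63.4
```

```bash
python3 -c "
from h import *
s=read_state(); print(s['force'],s['gripper_force'])
plan((427,346,200,96+90),(427,346,30,96+90))"
```

```text
[-2.78922857 -1.80974067 11.46792798] 63.40373396873474
t 3.7 tcp [555.6  10.2  -2.5] yaw -22.0 q [ 0.02  0.48 -0.28  0.81 -0.    1.97] w 58.5
(427, 346, 200, 186) -> [ 263.5 -244.3 -203. ] [ -0.   -0.2 152. ] q6 5.29
(427, 346, 200, 186) -> [ 263.5 -244.3 -203. ] [  0.2  -0.  -28. ] q6 2.15
(427, 346, 30, 186) -> [ 263.3 -244.8  -33. ] [ -0.   -0.2 152. ] q6 5.29
(427, 346, 30, 186) -> [ 263.3 -244.8  -33. ] [  0.2  -0.  -28. ] q6 2.15
```

Request:
apply_moves --commands '[0,0,0,-40,0,0,0,0,0,0,-80,0,0,0,0,263,-244,-100,0,0,-28,0,263,-244,-100,0,0,-28,0,263,-244,-100,0,0,-28,0,263,-244,-100,0,0,-28,0,263,-244,-100,0,0,-28,0,263,-244,-100,0,0,-28,0,263,-244,-100,0,0,-28,0,263,-244,-100,0,0,-28,0,263,-244,-100,0,0,-28,0,263,-244,-100,0,0,-28]'

```text
time: 4.9
eef_pos: [0.4266, 0.3451, 0.0959]
tool_rot: [2.101, 2.335, 0.001]
force: [0.2, -0.2, 0.7]
width: 0.0588
gripper_force: 65.8
```

```bash
python3 - <<'E'
from h import *
p=read_camera("top");cv2.imwrite("pics/t1.png",cv2.resize(p["color"][100:300,100:420],None,fx=2.4,fy=2.4))
plan((427,346,4,186))
E
```

```text
t 5.0 tcp [426.8 344.7  95.8] yaw 6.0 q [ 0.68  0.37 -0.17  1.03 -0.    2.15] w 58.7
(427, 346, 4, 186) -> [ 1.3  0.3 91.8] [ -0.  -0. 180.] q6 5.29
(427, 346, 4, 186) -> [ 1.3  0.3 91.8] [ 0. -0. -0.] q6 2.15
```

View pics/t1.png

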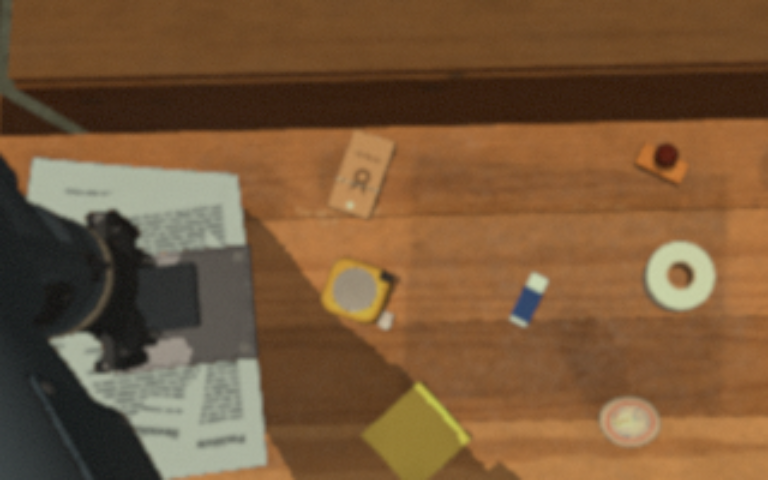

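The pad is held at (170,300), its long side along the tray's long side. Lowering.

Request:
apply_moves --commands '[0,1,0,40,0,0,0,0,1,0,70,0,0,0,0,1,0,86,0,0,0,0,1,0,92,0,0,0,0,1,0,92,0,0,0,0.65,1,0,92,0,0,0,0.65,1,0,92,0,0,0,0.65,1,0,92,0,0,0,0.65,1,0,92,0,0,0,0.65,1,0,60,0,0,0,0.65,1,0,10,0,0,0,0.65,1,0,0,0,0,0]'

```text
time: 6.15
eef_pos: [0.428, 0.3481, 0.1003]
tool_rot: [2.101, 2.335, 0.01]
force: [1.6, 0.9, -0.6]
width: 0.0706
gripper_force: 0.0
```

```bash
python3 - <<'E'
from h import *
plan((561,165,100,70),(561,165,2,70))
E
```

```text
t 6.2 tcp [428.  348.1 100.3] yaw 6.0 q [ 0.68  0.37 -0.16  1.04  0.    2.15] w 70.6
(561, 165, 100, 70) -> [-196.1  113.     0.2] [  0.4  -0.  -64. ] q6 0.64
(561, 165, 100, 70) -> [-196.1  113.     0.2] [ -0.   -0.4 116. ] q6 3.78
(561, 165, 2, 70) -> [-196.4  112.4   98.2] [  0.4  -0.  -64. ] q6 0.64
(561, 165, 2, 70) -> [-196.4  112.4   98.2] [ -0.   -0.4 116. ] q6 3.78
```

Request:
apply_moves --commands '[0.5,-196,113,0,0,0,-64,0.5,-196,113,0,0,0,-64,0.5,-196,113,0,0,0,-64,0.5,-196,113,0,0,0,-64,0.5,-196,113,0,0,0,-64,0.5,-196,113,0,0,0,-64,0.5,-196,113,0,0,0,-64,0.5,-196,113,0,0,0,-64,0.5,-196,113,0,0,0,-64,0.5,-196,113,0,0,0,-64,0.5,-196,113,0,0,0,-64]'

```text
time: 7.25
eef_pos: [0.5591, 0.1637, 0.0953]
tool_rot: [0.548, 3.093, 0.0]
force: [0.6, 0.6, -1.5]
width: 0.0641
gripper_force: 0.0
```

```bash
cat >> h.py <<'E'
def rect(c,n,lo,hi,x,y,r=75):
    p=read_camera(c); P=pts(p)*1000
    m=(np.hypot(P[:,0]-x,P[:,1]-y)<r)&(P[:,2]>lo)&(P[:,2]<hi)
    if m.sum()<5: print(n,c,"few");return p
    a=cv2.minAreaRect(P[m][:,:2].astype(np.float32)); print(n,c,m.sum(),"z",round(np.median(P[m,2]),1),np.round(a[0],1),np.round(a[1]),round(a[2],1)); return p
E
python3 - <<'E'
from h import *
rect("top","pad",15,30,427,346,60);rect("scene","pad",13,30,427,346,60)
plan((561,165,2,70))
E
```

```text
pad top few
pad scene 792 z 18.9 [425.4 346.2] [61. 94.] 5.8
t 7.3 tcp [559.1 163.6  95.3] yaw 70.0 q [ 0.28  0.44 -0.07  1.06 -0.    0.63] w 64.2
(561, 165, 2, 70) -> [-1.3  1.9 93.3] [-0. -0. -0.] q6 0.64
(561, 165, 2, 70) -> [-1.3  1.9 93.3] [ -0.   0. 180.] q6 3.78
```

Request:
apply_moves --commands '[0.5,-1,2,40,0,0,0,0.5,-1,2,75,0,0,0,0.5,-1,2,93,0,0,0,0.5,-1,2,93,0,0,0,0.5,-1,2,93,0,0,0,-0.3,-1,2,93,0,0,0,-0.3,-1,2,93,0,0,0,-0.3,-1,2,93,0,0,0,-0.3,-1,2,93,0,0,0,-0.3,-1,2,93,0,0,0,-0.3,-1,2,93,0,0,0,-0.3,-1,2,93,0,0,0]'

```text
time: 8.55
eef_pos: [0.5619, 0.1654, 0.0043]
tool_rot: [0.544, 3.092, 0.002]
force: [-3.3, -0.6, 10.9]
width: 0.0427
gripper_force: 59.3
```

```bash
python3 - <<'E'
from h import *
plan((427,346,100,6))
E
```

```text
t 8.6 tcp [561.9 165.4   4.3] yaw 70.0 q [ 0.29  0.52 -0.18  0.86  0.    0.63] w 42.7
(427, 346, 100, 6) -> [188.2 123.8 -95.9] [ 0.2  0.1 64. ] q6 2.15
(427, 346, 100, 6) -> [188.2 123.8 -95.9] [-1.00e-01  2.00e-01 -1.16e+02] q6 -0.99
```

Request:
apply_moves --commands '[-0.3,0,0,-50,0,0,0,-0.3,0,0,-96,0,0,0,-0.3,188,124,-96,0,0,64,-0.3,188,124,-96,0,0,64,-0.3,188,124,-96,0,0,64,-0.3,188,124,-96,0,0,64,-0.3,188,124,-96,0,0,64,-0.3,188,124,-96,0,0,64,-0.3,188,124,-96,0,0,64,-0.3,188,124,-96,0,0,64,-0.3,188,124,-96,0,0,64,-0.3,188,124,-96,0,0,64]'

```text
time: 9.75
eef_pos: [0.4266, 0.346, 0.099]
tool_rot: [2.097, 2.339, 0.002]
force: [0.5, 1.0, -0.3]
width: 0.0425
gripper_force: 61.4
```

```bash
python3 - <<'E'
from h import *
for c in ("top","scene"):
    p=read_camera(c)
    for r in outline_of(p,"tag_bundle")[:1]: print(c,r["p"],r["box"])
    if c=="scene": cv2.imwrite("pics/s2.png",cv2.resize(p["color"][180:360,120:360],None,fx=3,fy=3))
plan((427,346,26,6))
E
```

```text
top 0.72 [168.6, 224.1, 29.2, 22.5]
scene 0.89 [229.6, 276.1, 35.7, 34.5]
t 9.9 tcp [426.5 345.8  98.5] yaw 6.1 q [ 0.68  0.37 -0.16  1.04  0.    2.15] w 42.1
(427, 346, 26, 6) -> [ 0.2  0.5 72.5] [ 0.  -0.   0.1] q6 2.15
(427, 346, 26, 6) -> [ 0.2  0.5 72.5] [   0.     0.  -179.9] q6 -0.99
```

View pics/s2.png

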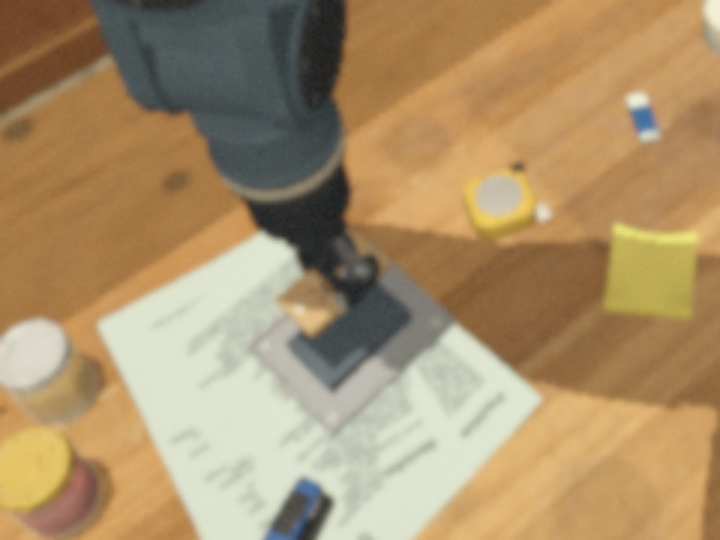

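Tags are held (320,300) above the pad, which sits centred in the tray (350,335). Lowering.

Request:
apply_moves --commands '[-0.3,0,0,40,0,0,0,-0.3,0,0,60,0,0,0,-0.3,0,0,69,0,0,0,-0.3,0,0,72,0,0,0,-0.3,0,0,72,0,0,0,0.4,0,0,72,0,0,0,0.4,0,0,72,0,0,0,0.4,0,0,72,0,0,0,0.4,0,0,72,0,0,0,0.4,0,0,50,0,0,0,0.4,0,0,0,0,0,0,0.4,0,0,-10,0,0,0]'

```text
time: 11.15
eef_pos: [0.4281, 0.3472, 0.1131]
tool_rot: [2.101, 2.335, 0.009]
force: [1.3, 0.9, -0.1]
width: 0.0599
gripper_force: 0.0
```

```bash
python3 - <<'E'
from h import *
plan((562,-143,110,153),(562,-143,4,153))
E
```

```text
t 11.2 tcp [428.1 347.2 113.1] yaw 6.0 q [ 0.68  0.36 -0.14  1.07 -0.    2.15] w 59.9
(562, -143, 110, 153) -> [-501.6   81.5    1.9] [   0.3    0.3 -147. ] q6 -1.35
(562, -143, 110, 153) -> [-501.6   81.5    1.9] [ 0.2 -0.3 33. ] q6 1.79
(562, -143, 4, 153) -> [-501.9   81.   107.9] [   0.3    0.3 -147. ] q6 -1.35
(562, -143, 4, 153) -> [-501.9   81.   107.9] [ 0.2 -0.3 33. ] q6 1.79
```

Request:
apply_moves --commands '[0.4,-502,81,-10,0,0,33,0.4,-502,81,-10,0,0,33,0.4,-502,81,-10,0,0,33,0.4,-502,81,-10,0,0,33,0.4,-502,81,-10,0,0,33,0.4,-502,81,-10,0,0,33,0.4,-502,81,-10,0,0,33,0.4,-502,81,-10,0,0,33,0.4,-502,81,-10,0,0,33,0.4,-502,81,-10,0,0,33,0.4,-502,81,-10,0,0,33,0.4,-502,81,-10,0,0,33]'

```text
time: 12.35
eef_pos: [0.5599, -0.1464, 0.1181]
tool_rot: [-2.68, -1.639, -0.0]
force: [0.0, 1.3, -0.1]
width: 0.0601
gripper_force: 0.0
```

Request:
apply_moves --commands '[0.4,0,0,0,0,0,0,0.4,0,0,0,0,0,0]'

```text
time: 12.55
eef_pos: [0.5596, -0.1435, 0.1184]
tool_rot: [-2.677, -1.644, -0.0]
force: [0.0, -0.2, -0.3]
width: 0.0601
gripper_force: 0.0
```

```bash
python3 - <<'E'
from h import *
rect("top","tags",26,45,427,346,60);rect("scene","tags",24,45,427,346,60);rect("scene","pad",13,24,427,346,60)
rect("scene","all",-20,12,427,346,80)
plan((562,-143,4,153))
E
```

```text
tags top 691 z 31.6 [428.2 344. ] [50. 89.] 9.3
tags scene 556 z 29.1 [425.2 345.4] [47. 86.] 6.1
pad scene 239 z 18.9 [425.3 346.5] [62. 94.] 5.9
all scene 1859 z 2.6 [427.1 346. ] [158. 158.] 6.2
t 12.8 tcp [ 559.8 -144.   118.5] yaw -26.9 q [-0.25  0.42 -0.04  1.11  0.    1.79] w 60.0
(562, -143, 4, 153) -> [  1.9   1.5 114.5] [   0.     0.  -179.9] q6 -1.35
(562, -143, 4, 153) -> [  1.9   1.5 114.5] [ 0.  -0.   0.1] q6 1.79
```

Request:
apply_moves --commands '[0.4,2,1,40,0,0,0,0.4,2,1,80,0,0,0,0.4,2,1,105,0,0,0,0.4,2,1,113,0,0,0,0.4,2,1,113,0,0,0,-0.7,2,1,113,0,0,0,-0.7,2,1,113,0,0,0,-0.7,2,1,113,0,0,0,-0.7,2,1,113,0,0,0,-0.7,2,1,113,0,0,0,-0.7,2,1,113,0,0,0,-0.7,2,1,113,0,0,0]'

```text
time: 13.95
eef_pos: [0.5626, -0.1438, 0.007]
tool_rot: [2.677, 1.641, 0.003]
force: [-1.8, 0.2, 10.1]
width: 0.022
gripper_force: 59.2
```

```bash
python3 - <<'E'
from h import *
plan((427,345.5,125,6))
E
```

```text
t 13.9 tcp [ 562.6 -143.8    7. ] yaw -27.0 q [-0.25  0.51 -0.2   0.86  0.    1.79] w 22.0
(427, 345.5, 125, 6) -> [ 374.7 -342.4 -118.6] [  0.2   0.  -33. ] q6 2.15
(427, 345.5, 125, 6) -> [ 374.7 -342.4 -118.6] [  0.   -0.2 147. ] q6 5.29
```

Request:
apply_moves --commands '[-0.7,0,0,-50,0,0,0,-0.7,0,0,-90,0,0,0,-0.7,375,-342,-119,0,0,-33,-0.7,375,-342,-119,0,0,-33,-0.7,375,-342,-119,0,0,-33,-0.7,375,-342,-119,0,0,-33,-0.7,375,-342,-119,0,0,-33,-0.7,375,-342,-119,0,0,-33,-0.7,375,-342,-119,0,0,-33,-0.7,375,-342,-119,0,0,-33,-0.7,375,-342,-119,0,0,-33,-0.7,375,-342,-119,0,0,-33]'

```text
time: 15.15
eef_pos: [0.4283, 0.3398, 0.125]
tool_rot: [2.101, 2.335, 0.003]
force: [1.1, 0.4, 0.0]
width: 0.0224
gripper_force: 59.7
```

Request:
apply_moves --commands '[-0.7,0,0,0,0,0,0,-0.7,0,0,0,0,0,0,-0.7,0,0,0,0,0,0]'

```text
time: 15.45
eef_pos: [0.4292, 0.3371, 0.1242]
tool_rot: [2.102, 2.335, 0.0]
force: [0.8, -0.7, -0.9]
width: 0.0222
gripper_force: 59.7
```

```bash
python3 - <<'E'
from h import *
p=read_camera("scene");cv2.imwrite("pics/s3.png",cv2.resize(p["color"][180:360,120:360],None,fx=3,fy=3))
plan((427,345.5,38.5,6))
E
```

```text
t 15.5 tcp [429.3 336.8 124.1] yaw 6.0 q [ 0.67  0.35 -0.13  1.1  -0.    2.13] w 22.2
(427, 345.5, 38.5, 6) -> [ 8.9 -1.4 85.6] [ 0.  0. -0.] q6 2.15
(427, 345.5, 38.5, 6) -> [ 8.9 -1.4 85.6] [  0.  -0. 180.] q6 5.29
```

View pics/s3.png

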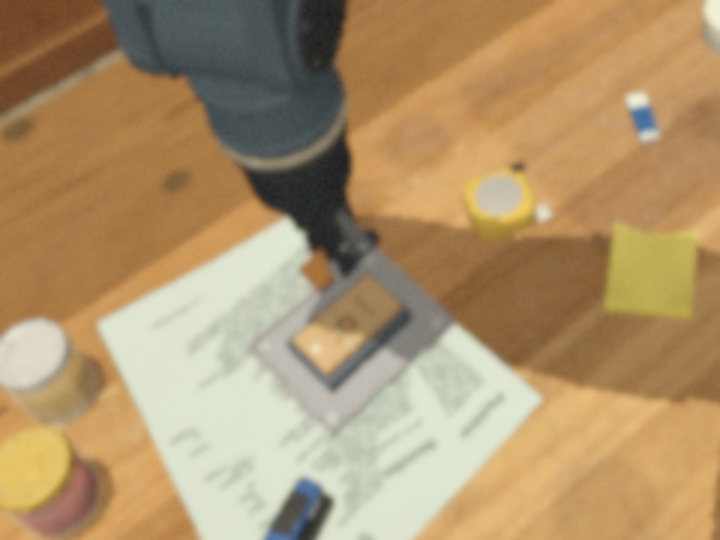

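Tags lie centred on the pad (350,330); the stamp is held upright above (315,268). Lowering.

Request:
apply_moves --commands '[-0.7,9,-1,40,0,0,0,-0.7,9,-1,65,0,0,0,-0.7,9,-1,80,0,0,0,-0.7,9,-1,85,0,0,0,-0.7,9,-1,85,0,0,0,-0.7,9,-1,85,0,0,0]'

```text
time: 16.1
eef_pos: [0.4277, 0.346, 0.0396]
tool_rot: [2.103, 2.334, 0.001]
force: [0.1, -0.6, -0.4]
width: 0.0223
gripper_force: 59.7
```

Request:
apply_moves --commands '[0.1,0,0,0,0,0,0,0.1,0,0,0,0,0,0,0.1,0,0,0,0,0,0,0.1,0,0,0,0,0,0,0.1,0,0,-15,0,0,0,0.1,0,0,-50,0,0,0,0.1,0,0,-95,0,0,0,0.1,0,0,-110,0,0,0,0.1,0,0,-110,0,0,0]'

```text
time: 17.0
eef_pos: [0.4282, 0.3475, 0.1515]
tool_rot: [2.101, 2.335, 0.007]
force: [0.5, 0.2, -0.2]
width: 0.0472
gripper_force: 0.0
```

```bash
python3 - <<'E'
from h import *
plan((444.5,-153,130,90),(444.5,-153,130,60))
E
```

```text
t 17.0 tcp [428.2 347.5 151.5] yaw 6.0 q [ 0.68  0.34 -0.07  1.16 -0.    2.15] w 47.2
(444.5, -153, 130, 90) -> [-499.5  -36.6   20.1] [  0.3   0.  -84. ] q6 -0.33
(444.5, -153, 130, 90) -> [-499.5  -36.6   20.1] [ 0.  -0.3 96. ] q6 2.81
(444.5, -153, 130, 60) -> [-499.5  -36.6   20.1] [  0.3  -0.  -54. ] q6 0.19
(444.5, -153, 130, 60) -> [-499.5  -36.6   20.1] [ -0.   -0.3 126. ] q6 3.33
```

Request:
apply_moves --commands '[1,-500,-37,20,0,0,0,1,-500,-37,20,0,0,0,1,-500,-37,20,0,0,0,1,-500,-37,20,0,0,0,1,-500,-37,20,0,0,0,1,-500,-37,20,0,0,0,1,-500,-37,20,0,0,0,1,-500,-37,20,0,0,0,1,-500,-37,20,0,0,0,1,-500,-37,20,0,0,0,1,-500,-37,20,0,0,0,1,-500,-37,20,0,0,0]'

```text
time: 18.2
eef_pos: [0.442, -0.1554, 0.1277]
tool_rot: [-2.103, -2.331, 0.001]
force: [-1.0, 1.0, 0.7]
width: 0.0856
gripper_force: 0.0
```

Request:
apply_moves --commands '[1,0,0,0,0,0,0,1,0,0,0,0,0,0,1,0,0,0,0,0,0]'

```text
time: 18.5
eef_pos: [0.443, -0.1535, 0.1288]
tool_rot: [-2.099, -2.337, -0.0]
force: [0.3, -0.1, -0.4]
width: 0.0856
gripper_force: 0.0
```

```bash
python3 - <<'E'
from h import *
rect("scene","stamp top",75,110,427,346,60);rect("top","stamp top",75,110,427,346,60);rect("scene","stamp foot",38,55,427,346,60);rect("top","stamp foot",39,55,427,346,60)
plan((444.5,-153,10,6))
E
```

```text
stamp top scene 83 z 88.8 [424.4 347. ] [23. 19.] 54.1
stamp top top 100 z 91.9 [426.8 344.2] [20. 23.] 49.6
stamp foot scene 169 z 46.9 [425.6 346.6] [25. 51.] 5.7
stamp foot top 159 z 49.0 [427.5 346.5] [24. 53.] 6.0
t 18.7 tcp [ 443.  -154.2  128.9] yaw 6.1 q [-0.33  0.2  -0.32  1.06 -0.    1.13] w 85.4
(444.5, -153, 10, 6) -> [  1.    1.6 118.9] [0.  0.  0.1] q6 1.13
(444.5, -153, 10, 6) -> [  1.    1.6 118.9] [  -0.     0.  -179.9] q6 -2.01
```

Request:
apply_moves --commands '[1,1,2,40,0,0,0,1,1,2,75,0,0,0,1,1,2,105,0,0,0,1,1,2,122,0,0,0,1,1,2,122,0,0,0,0.3,1,2,122,0,0,0,0.3,1,2,122,0,0,0,0.3,1,2,122,0,0,0,0.3,1,2,122,0,0,0,0.3,1,2,122,0,0,0,0.3,1,2,122,0,0,0]'

```text
time: 19.8
eef_pos: [0.4455, -0.1536, 0.0084]
tool_rot: [2.1, 2.334, 0.001]
force: [-2.0, 1.5, 6.2]
width: 0.0653
gripper_force: 65.3
```

```bash
python3 - <<'E'
from h import *
plan((445.5,-328,80,6))
E
```

```text
t 19.8 tcp [ 445.5 -153.6    8.4] yaw 6.0 q [-0.33  0.32 -0.5   0.75  0.    1.13] w 65.3
(445.5, -328, 80, 6) -> [-173.5  -18.2  -71.5] [0.1 0.  0. ] q6 0.83
(445.5, -328, 80, 6) -> [-173.5  -18.2  -71.5] [-1.0e-01  2.0e-01 -1.8e+02] q6 -2.31
```

Request:
apply_moves --commands '[0.3,0,0,-40,0,0,0,0.3,0,0,-72,0,0,0,0.3,-174,-18,-72,0,0,0,0.3,-174,-18,-72,0,0,0,0.3,-174,-18,-72,0,0,0,0.3,-174,-18,-72,0,0,0,0.3,-174,-18,-72,0,0,0,0.3,-174,-18,-72,0,0,0,0.3,-174,-18,-72,0,0,0]'

```text
time: 20.7
eef_pos: [0.4454, -0.3277, 0.0795]
tool_rot: [2.1, 2.336, 0.0]
force: [1.0, 0.2, -0.6]
width: 0.0646
gripper_force: 67.5
```

```bash
python3 - <<'E'
from h import *
plan((445.5,-328,12,6))
E
```

```text
t 20.7 tcp [ 445.4 -327.7   79.5] yaw 6.1 q [-0.63  0.39 -0.18  1.    0.    0.83] w 64.6
(445.5, -328, 12, 6) -> [-0.3  0.1 67.5] [0.  0.  0.1] q6 0.83
(445.5, -328, 12, 6) -> [-0.3  0.1 67.5] [  -0.     0.  -179.9] q6 -2.31
```

Request:
apply_moves --commands '[0.3,0,0,35,0,0,0,0.3,0,0,55,0,0,0,0.3,0,0,64,0,0,0,0.3,0,0,67.5,0,0,0,0.3,0,0,67.5,0,0,0,0.85,0,0,67.5,0,0,0,0.85,0,0,67.5,0,0,0,0.85,0,0,67.5,0,0,0,0.85,0,0,67.5,0,0,0,0.85,0,0,50,0,0,0,0.85,0,0,5,0,0,0,0.85,0,0,-20,0,0,0]'

```text
time: 21.9
eef_pos: [0.4456, -0.3287, 0.1015]
tool_rot: [2.1, 2.334, 0.0]
force: [0.3, 0.5, 0.5]
width: 0.0793
gripper_force: 0.0
```

```bash
python3 - <<'E'
from h import *
plan((426,-4,100,63))
E
```

```text
t 21.9 tcp [ 445.6 -328.7  101.5] yaw 6.0 q [-0.64  0.38 -0.14  1.05  0.    0.83] w 79.3
(426, -4, 100, 63) -> [325.   14.6   1.1] [  0.    0.1 -57. ] q6 0.46
(426, -4, 100, 63) -> [325.   14.6   1.1] [ 1.00e-01 -0.00e+00  1.23e+02] q6 3.6
```

Request:
apply_moves --commands '[0.1,325,15,0,0,0,-57,0.1,325,15,0,0,0,-57,0.1,325,15,0,0,0,-57,0.1,325,15,0,0,0,-57,0.1,325,15,0,0,0,-57,0.1,325,15,0,0,0,-57,0.1,325,15,0,0,0,-57,0.1,325,15,0,0,0,-57,0.1,325,15,0,0,0,-57,0.1,325,15,0,0,0,-57,0.1,325,15,0,0,0,-57]'

```text
time: 23.0
eef_pos: [0.426, -0.0044, 0.0988]
tool_rot: [-0.736, -3.054, 0.0]
force: [0.4, -0.1, 0.2]
width: 0.0471
gripper_force: 0.0
```

```bash
python3 - <<'E'
from h import *
rect("top","roll",36,55,445,-328,50);p=rect("top","dish+",-20,60,445,-328,50);r=outline_of(p,"dish")[0];P=pts(p,r["region"])*1000
a=cv2.minAreaRect(P[:,:2].astype(np.float32)); print("dish",r["p"],a)
plan((426,-4,3,63))
E
```

```text
roll top 578 z 43.6 [ 444.8 -328.9] [65. 66.] 65.8
dish+ top 1316 z 19.7 [ 445.3 -328.5] [98. 99.] 88.7
dish 0.79 ((445.85455322265625, -329.19635009765625), (125.24354553222656, 122.87124633789062), 14.045059204101562)
t 23.1 tcp [425.9  -4.1  98.8] yaw 63.0 q [-0.01  0.14 -0.47  0.96 -0.    0.46] w 46.9
(426, -4, 3, 63) -> [-0.1  0.2 95.8] [-0. -0. -0.] q6 0.46
(426, -4, 3, 63) -> [-0.1  0.2 95.8] [ -0.   0. 180.] q6 3.6
```

Request:
apply_moves --commands '[0.1,0,0,40,0,0,0,0.1,0,0,75,0,0,0,0.1,0,0,93,0,0,0,0.1,0,0,97,0,0,0,0.1,0,0,97,0,0,0,-0.8,0,0,97,0,0,0,-0.8,0,0,97,0,0,0,-0.8,0,0,97,0,0,0,-0.8,0,0,97,0,0,0,-0.8,0,0,97,0,0,0,-0.8,0,0,97,0,0,0]'

```text
time: 24.25
eef_pos: [0.4268, -0.0036, 0.0031]
tool_rot: [0.732, 3.053, 0.001]
force: [-2.8, -1.3, 12.3]
width: 0.0187
gripper_force: 58.6
```

```bash
python3 - <<'E'
from h import *
plan((444,-327.5,110,63))
E
```

```text
t 24.2 tcp [426.8  -3.6   3.1] yaw 63.0 q [-0.01  0.25 -0.61  0.7  -0.    0.46] w 18.7
(444, -327.5, 110, 63) -> [-162.4 -280.8 -106.8] [0.  0.1 0. ] q6 -0.16
(444, -327.5, 110, 63) -> [-162.4 -280.8 -106.8] [-2.0e-01  1.0e-01 -1.8e+02] q6 -3.31
```

Request:
apply_moves --commands '[-0.8,0,0,-50,0,0,0,-0.8,0,0,-90,0,0,0,-0.8,-162,-281,-107,0,0,0,-0.8,-162,-281,-107,0,0,0,-0.8,-162,-281,-107,0,0,0,-0.8,-162,-281,-107,0,0,0,-0.8,-162,-281,-107,0,0,0,-0.8,-162,-281,-107,0,0,0,-0.8,-162,-281,-107,0,0,0,-0.8,-162,-281,-107,0,0,0,-0.8,-162,-281,-107,0,0,0,-0.8,-162,-281,-107,0,0,0]'

```text
time: 25.45
eef_pos: [0.4429, -0.3266, 0.1092]
tool_rot: [0.731, 3.055, 0.0]
force: [-0.3, 0.8, -1.0]
width: 0.0183
gripper_force: 59.7
```

```bash
python3 - <<'E'
from h import *
plan((444,-327.5,46.8,63))
p=read_camera("top");cv2.imwrite("pics/t4.png",cv2.resize(p["color"][140:300,360:560],None,fx=3,fy=3))
E
```

```text
t 25.4 tcp [ 442.9 -326.6  109.2] yaw 63.1 q [-0.64  0.37 -0.14  1.06  0.   -0.17] w 18.3
(444, -327.5, 46.8, 63) -> [-1.4 -0.3 62.4] [0.  0.  0.1] q6 -0.16
(444, -327.5, 46.8, 63) -> [-1.4 -0.3 62.4] [  -0.     0.  -179.9] q6 -3.31
```

View pics/t4.png

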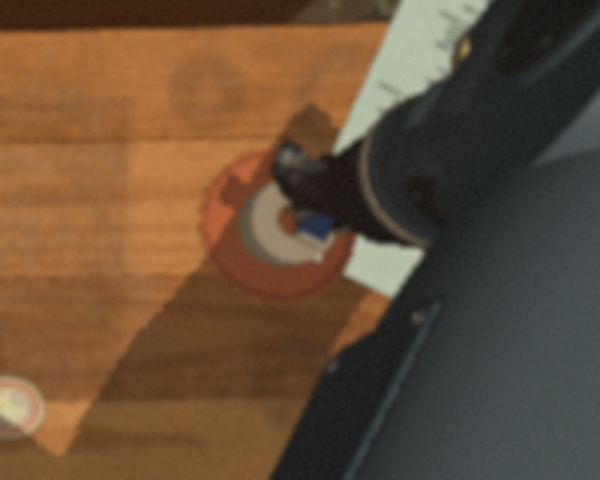

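The eraser is held at (315,230), over the roll (280,222) centred in the dish. Lowering and releasing.

Request:
apply_moves --commands '[-0.8,-1,0,35,0,0,0,-0.8,-1,0,50,0,0,0,-0.8,-1,0,59,0,0,0,-0.8,-1,0,62.5,0,0,0,-0.8,-1,0,62.5,0,0,0,-0.8,-1,0,62.5,0,0,0,-0.1,-1,0,62.5,0,0,0,-0.1,-1,0,62.5,0,0,0,-0.1,-1,0,62.5,0,0,0,-0.1,-1,0,50,0,0,0,-0.1,-1,0,5,0,0,0,-0.1,-1,0,-40,0,0,0]'

```text
time: 26.7
eef_pos: [0.4431, -0.3274, 0.1505]
tool_rot: [-0.732, -3.054, -0.001]
force: [1.9, -0.5, 0.0]
width: 0.0387
gripper_force: 0.0
```

```bash
python3 - <<'E'
from h import *
plan((420,-20,250,None))
E
```

```text
t 26.7 tcp [ 443.1 -327.4  150.5] yaw 63.0 q [-0.64  0.35 -0.06  1.16 -0.   -0.17] w 38.7
(420, -20, 250, None) -> [160.1 263.6 -99.2] [ 0.  -0.1  0. ] q6 0.42
```

Request:
apply_moves --commands '[0,160,264,-100,0,0,0,0,160,264,-100,0,0,0,0,160,264,-100,0,0,0,0,160,264,-100,0,0,0,0,160,264,-100,0,0,0,0,160,264,-100,0,0,0,0,160,264,-100,0,0,0,0,160,264,-100,0,0,0,0,160,264,-100,0,0,0,0,160,264,-100,0,0,0]'

```text
time: 27.7
eef_pos: [0.4207, -0.0207, 0.2489]
tool_rot: [-0.733, -3.055, 0.0]
force: [0.7, -0.6, -0.2]
width: 0.0428
gripper_force: 0.0
```

```bash
python3 - <<'E'
from h import *
rect("top","eraser",49,70,445,-328,50);rect("top","roll+",36,49,445,-328,50)
rect("scene","foot",38,55,427,346,60);p=rect("scene","tags",24,36,427,346,60)
rect("top","tape",20,45,440,167,45)
p=read_camera("top");cv2.imwrite("pics/t5.png",cv2.resize(p["color"][120:290,120:500],None,fx=2.1,fy=2.1))
E
```

```text
eraser top 215 z 54.7 [ 446.1 -328.3] [21. 56.] 62.5
roll+ top 439 z 43.6 [ 444.9 -329.1] [65. 65.] 64.9
foot scene 172 z 46.7 [425.2 346.5] [25. 52.] 4.2
tags scene 343 z 29.1 [425.1 345.5] [47. 85.] 6.1
tape top 349 z 30.2 [442.4 180.2] [39. 62.] 85.0
```

View pics/t5.png

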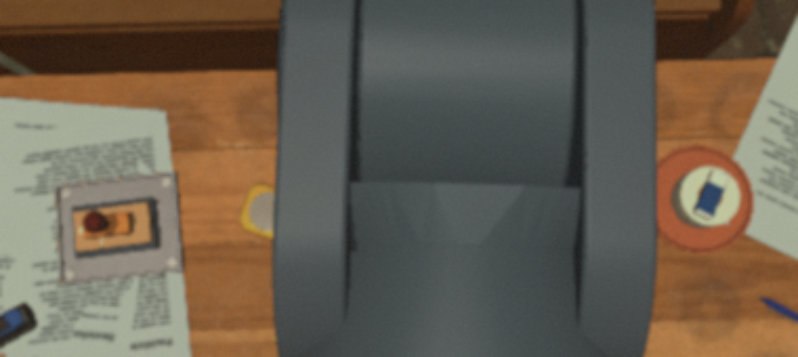

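Both stacks stand centred: tray stack at (115,228), dish stack at (708,197). The tape is in its place, partly hidden by the arm.

```bash
python3 -c "
from rig import sign_off; print(sign_off())"
```

```text
the job is handed in; nothing more can be done
None
```

I built both stacks and handed the job in at about 28 s of the 144 s: every item measured within about 2 mm of centre, the tape measure was never touched, and the gripper let go of everything.

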